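# Lock down the glaze tray and sort the jars by weight

## Task

First fasten the blue tray to its deck: drop one orange-handled anchor through the slotted lug at each end and give each a quarter turn so that its foot locks crossways under the slot. Then lift each of the identical sealed glaze jars to feel whether it is full or empty, and stand the full ones upright in the blue tray and the empty ones upright in the grey tray. Leave the pumpkin, the roller and the clay knife where they are.

Things in the scene. Friction and masses are not known exactly. Their poses are not given: they have to be found in the camera images.
- blue_tray: loose blue open tray (0.9 kg) standing on the deck between two cleats, for the FULL jars; 90 mm along x, 230 mm along y, walls 5 mm thick and 29 mm high, floor 5 mm thick, with a flat lug 60 mm long and 5 mm thick at each y end that carries the slot; origin at the centre of its underside
- blue_floor (a point): centre of the blue tray's inner floor, 35 mm above the bench; the clear floor is 80 mm along x and 220 mm along y; its walls rise 24 mm above the floor
- slot_a (a point): centre of the slot near the deck's +y end, on the deck's top (30 mm above the bench). Slot 56 mm long along the point's x, 20 mm wide along its y; the tray's lug on top (5 mm thick, top 35 mm above the bench) has the same slot. The deck's top plate is 6 mm thick over a hollow where the anchor's foot turns freely either way, with no end stop
- slot_b (a point): the same at the deck's -y end. An anchor seated in a lug rests its collar on the lug, its origin 16.5 mm below this point, with 3 mm of play each side across the slot and 5 mm at each end; either anchor may go in either slot
- grey_floor (a point): centre of the inner floor of the fixed grey open tray for the EMPTY jars, 5 mm above the bench; clear floor 220 mm along the point's x and 80 mm along its y; walls 5 mm thick rise 24 mm above the floor
- caddy: fixed wooden block 170 x 90 x 24 mm with two through slots (58 mm along its y, 22 mm along its x) at 40 mm either side of its centre along x, in which the anchors start; origin at the centre of its underside
- anchor_1: steel quarter-turn anchor (T-nut), 62 mm high, 90 g; origin under its foot's centre, z up, x along the foot. Foot 46 x 14 x 8 mm; neck 12 mm across; collar 36 mm across, 21.5 to 26.5 mm above the origin; orange grip bar parallel to the foot, 48 mm along x, 14 mm thick, 26.5 to 62 mm above the origin
- anchor_2: the second anchor, the same as anchor_1. Both start upright in the caddy, hanging by their collars on the caddy's top
- jar_a: sealed squat white glaze jar with a terracotta band and black lid, standing; body 60 mm across, 50 mm high; lid 57 mm across; 65 mm high in all; origin at the centre of its underside, z up. All jars look alike; a full one weighs 255 to 345 g, an empty one 60 to 80 g: lift to tell. Three or four jars are present (None from the start: absent)
- jar_b: another jar that looks the same as jar_a (full or empty: lift to find out); None from the start if absent
- jar_c: another jar that looks the same as jar_a (full or empty: lift to find out); None from the start if absent
- jar_d: another jar that looks the same as jar_a (full or empty: lift to find out); None from the start if absent
- jar_e: another jar that looks the same as jar_a (full or empty: lift to find out); None from the start if absent
- pumpkin: bystander: glazed orange ceramic pumpkin with a green stem, 92 mm across, 110 mm high; origin under its centre; leave alone
- roller: bystander: small wooden hand roller, roll 90 mm long and 34 mm across at its origin, handle reaching 150 mm along its -x; leave alone
- clay_knife: bystander: clay knife 195 mm long and 20 mm wide, lying along its x; leave alone

How it is judged:
By the outcome, as a careful person would: the job done as asked, in the order asked, and still so for the second after the job is handed in, with the robot touching nothing.
Of jar_a, jar_b, jar_c, jar_d, jar_e only 3 to 4 are there at a start; the rules pass over those that are not, and their reading is None.
At some moment in a run one of jar_a, jar_b, jar_c, jar_d, jar_e may be knocked a few centimetres aside while the robot is not near it.
It also fails if it takes over 208 s, if anything falls off the work surface, if the arm or the gripper's body presses on something with over 40 N, if the wrist force passes 120 N, or if a joint passes its speed limit or range.

## Robot

A 6-joint arm with a two-finger parallel gripper is mounted at the origin on the work surface. World frame = base frame: x ahead of the robot, y to its left, z up, the work surface at z = 0. Lengths are in m, angles in rad, forces in N, time in s.
With the tool pointing down it reaches from about 0.3 to 0.825 m from the base axis. Payload 5.4 kg.
Tool frame: the origin (TCP) lies at the very end of the fingers, on their centre line; the grasp point (between the pads) lies 19 mm behind it; z points along the fingers, y is the line along which they close (so a half turn about z gives the same grasp; the last joint's range is limited). The gripper opens to 92 mm and grips with 3 to 60 N. Pads are 20 mm wide; open, the fingers measure 128 mm over their backs; the gripper's body (75 mm by 189 mm) begins 69 mm behind the grasp point.
Start: joints at [-1.346, 0.158, 1.597, -0, 1.386, -0.21], TCP at [0.242, -0.521, 0.215] pointing down, gripper open.
Joint ranges: [-2.91, 2.91], [-0.94, 2.29], [0.18, 2.7], [-1.29, 4.43], [0.17, 2.64], [-3, 3]. Speed limits (rad/s): [2.57, 2.57, 3.14, 3.14, 3.14, 3.14].

## Interface

Orientations are given as a rotation vector (axis times angle).
In Python, from workcell import bot gives the robot as it stands. Calls block until the motion is done:
- bot.goto(position, orientation): joint-space move of the TCP to a pose.
- bot.line_to(position, rot=None, max_speed=0.15): straight line of the TCP; rot=None keeps the orientation; max_speed is the mean speed in m/s.
- bot.set_joints(angles): joint-space move.
- bot.set_gripper(opening, newtons=None): opening from 0.0 (shut) to 1.0 (fully open); newtons is the grip in N (None keeps the last); returns when the fingers have stopped.
- bot.hold(seconds).
- bot.inverse_kinematics(position, orientation): joint angles nearest the present ones, or None.
- bot.read_camera(name): name is "scene" or "top"; returns a dict with "pixels" (420x560x3 uint8, blue, green, red), "fx", "fy", "cx", "cy" (pixels), "R" (3x3) and "t" (3): a world point X has camera coordinates R X + t. Camera axes: x right, y down, z forward; pixel columns grow to the right and rows downward; lengths in m; the calibration is good to about 2 mm. A picture is of the moment at which its call begins. There is no depth.
A pose or a line that the arm cannot do raises bot.MotionError and nothing moves.
- bot.job_done(): hands the job in; it is judged then, once.
Readings, each from a call of its own:
- bot.current_clock(): time.
- bot.current_joints(): joint angles.
- bot.current_joint_vel(): joint speeds.
- bot.current_effort(): joint torques, N m.
- bot.current_ee_pos(): TCP position.
- bot.current_tool_rot(): TCP orientation.
- bot.current_contact_force(): force on the tool from outside, world axes, zero at the start.
- bot.current_ft_torque(): the same for the moment, N m.
- bot.current_opening(): opening from 0.0 (shut) to 1.0 (fully open).
- bot.current_grip_force(): force on a finger pad.
Only numpy, scipy, OpenCV 4.12 (cv2) and the standard library are available. Lean on these libraries where they do the work, as an engineer would, in place of code of your own. Each camera call takes 0.05 s, during which the arm holds its last target. There are 200 camera calls.

## Working session

There is one attempt and no reset: what is moved stays moved. The work goes in short steps, each a Python script; the robot and the scene stay as the last script left them, time stands still between calls to the robot, and variables do not carry over. Pictures are saved under pics/ and viewed, at most 14 in all, crops included, and the job is handed in when it is done.

```bash
mkdir -p pics; ls
python3 - <<'E'
from workcell import bot
import cv2,numpy as np
for n in("scene","top"):
    c=bot.read_camera(n); cv2.imwrite(f"pics/{n}0.png",cv2.resize(c["pixels"],(800,600),interpolation=cv2.INTER_CUBIC))
    print(n,c["fx"],c["fy"],c["cx"],c["cy"],np.round(c["R"],4).tolist(),np.round(c["t"],4).tolist())
print(bot.current_clock(),bot.current_tool_rot(),bot.current_contact_force())
E
```

```text
pics
workcell.py
scene 469.449037302825 469.449037302825 280.9474239921293 216.49863182931458 [[0.614, 0.7892, 0.0124], [0.5767, -0.4378, -0.6898], [-0.5389, 0.4307, -0.7239]] [-0.2864, -0.2677, 1.3718]
top 475.2642831893312 475.2642831893312 276.3024494682109 214.5297756873574 [[0.0015, -1.0, 0.0029], [-0.9934, -0.0018, -0.115], [0.115, -0.0027, -0.9934]] [0.0046, 0.5058, 1.3931]
0.1 [-3.06597445e+00 -6.77307170e-01  7.53626324e-05] [ 0.03104875 -0.98634792  0.78531476]
```

View pics/top0.png

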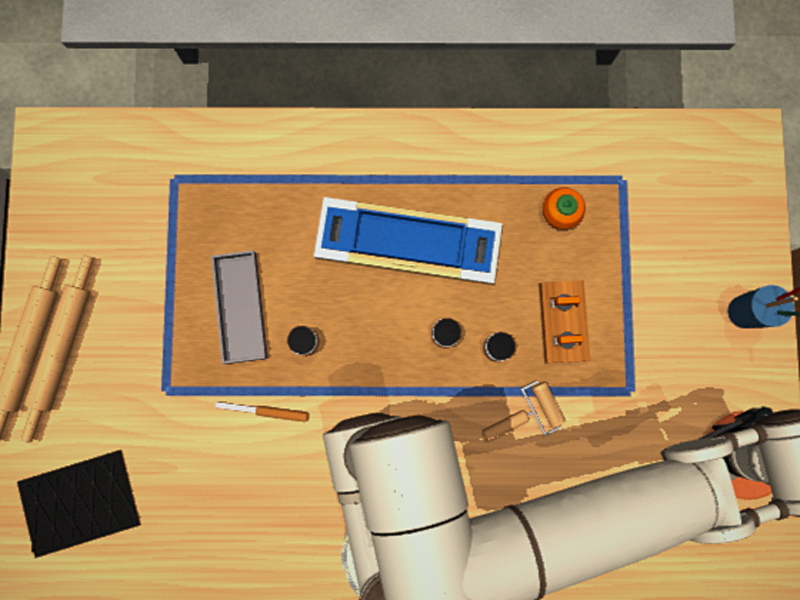

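View pics/scene0.png

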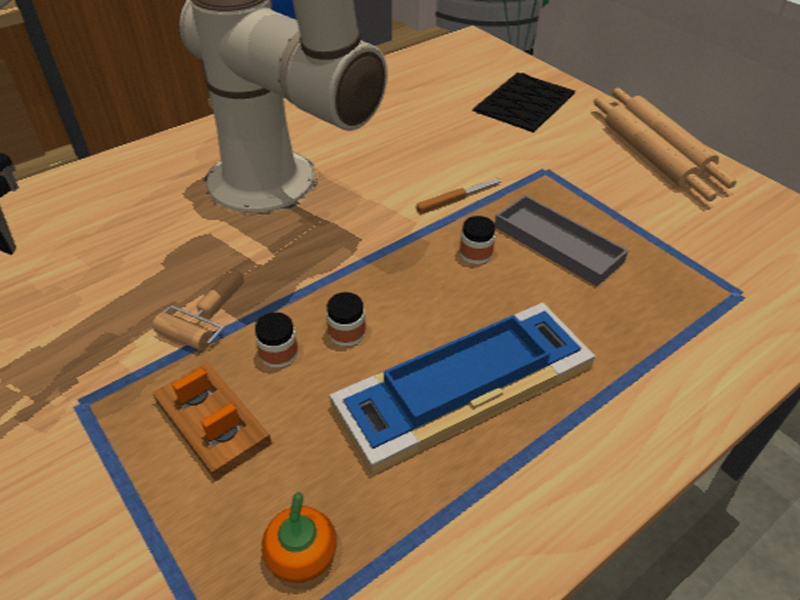

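Top view: deck and blue tray at about (408,240), slots near (335,229) and (482,249). Anchors are at (567,300) and (567,339), jars at (302,340), (447,333) and (500,346), and the grey tray at (241,307). Three jars are visible. Next I'll measure sub-pixel with crops.

```bash
cat > h.py <<'E'
import cv2,numpy as np
from workcell import bot
from scipy.spatial.transform import Rotation as Rn
def cam(n="top"): return bot.read_camera(n)
def ray(c,u,v,z):
    d=c["R"].T@np.array([(u-c["cx"])/c["fx"],(v-c["cy"])/c["fy"],1]); o=-c["R"].T@c["t"]
    return (o+d*(z-o[2])/d[2])
def proj(c,X):
    p=c["R"]@np.asarray(X)+c["t"]; return np.array([c["fx"]*p[0]/p[2]+c["cx"],c["fy"]*p[1]/p[2]+c["cy"]])
def blobs(c,mask,z,amin=20,roi=(110,120,450,290)):
    x0,y0,x1,y1=roi; m=np.zeros_like(mask); m[y0:y1,x0:x1]=mask[y0:y1,x0:x1]
    out=[]
    for k in cv2.findContours(m,cv2.RETR_EXTERNAL,cv2.CHAIN_APPROX_NONE)[0]:
        if cv2.contourArea(k)<amin: continue
        mm=np.zeros_like(m); cv2.drawContours(mm,[k],-1,255,-1); mm&=m
        v,u=np.nonzero(mm); P=np.array([ray(c,a,b,z)[:2] for a,b in zip(u,v)])
        w,V=np.linalg.eigh(np.cov(P.T)); a=V[:,1]
        out.append((len(u),u.mean().round(1),v.mean().round(1),P.mean(0).round(4),np.degrees(np.arctan2(a[1],a[0])).round(1),(np.sqrt(12*w)*1e3).round(0)))
    return out
E
python3 - <<'E'
from h import *
c=cam(); im=c["pixels"]; hsv=cv2.cvtColor(im,cv2.COLOR_BGR2HSV); H,S,V=cv2.split(hsv)
b=(((H>100)&(H<125)&(S>170)&(V>60))*255).astype('uint8')
print('blue');[print(x) for x in blobs(c,b,.035,300,(200,125,360,205))]
d=((V<75)*255).astype('uint8')
print('dark z=.035');[print(x) for x in blobs(c,d,.035,20,(215,130,355,200))]
print('lids');[print(x) for x in blobs(c,((V<60)*255).astype('uint8'),.065,150,(110,215,380,260))]
o=(((H>5)&(H<14)&(S>215)&(V>150))*255).astype('uint8')
print('orange');[print(x) for x in blobs(c,o,.0645,20)]
g=(((S<40)&(V>60)&(V<190))*255).astype('uint8')
print('grey');[print(x) for x in blobs(c,g,.02,300)]
L=cv2.resize(im[120:270,140:340],(800,600),interpolation=cv2.INTER_CUBIC);cv2.imwrite('pics/L.png',L)
L=cv2.resize(im[140:260,280:440],(800,600),interpolation=cv2.INTER_CUBIC);cv2.imwrite('pics/Rr.png',L)
E
```

```text
blue
(3121, np.float64(285.6), np.float64(166.7), array([ 0.6503, -0.0222]), np.float64(81.6), array([ 90., 337.]))
dark z=.035
(96, np.float64(283.2), np.float64(181.0), array([ 0.6064, -0.0151]), np.float64(81.6), array([  4., 232.]))
(55, np.float64(336.3), np.float64(173.3), array([ 0.6304, -0.175 ]), np.float64(172.5), array([19., 55.]))
(64, np.float64(233.8), np.float64(159.2), array([0.6732, 0.1341]), np.float64(169.8), array([12., 56.]))
(98, np.float64(286.9), np.float64(153.2), array([ 0.692 , -0.0264]), np.float64(81.7), array([  4., 228.]))
lids
(284, np.float64(350.3), np.float64(241.9), array([ 0.4221, -0.2091]), np.float64(112.9), array([47., 48.]))
(280, np.float64(210.8), np.float64(237.7), array([0.4337, 0.1955]), np.float64(-144.8), array([47., 48.]))
(274, np.float64(312.6), np.float64(231.9), array([ 0.4509, -0.0999]), np.float64(154.7), array([46., 48.]))
orange
(316, np.float64(394.3), np.float64(144.9), array([ 0.7106, -0.3445]), np.float64(129.4), array([84., 92.]))
grey
(2135, np.float64(167.3), np.float64(215.2), array([0.5044, 0.3337]), np.float64(-172.5), array([ 87., 228.]))
```

View pics/L.png

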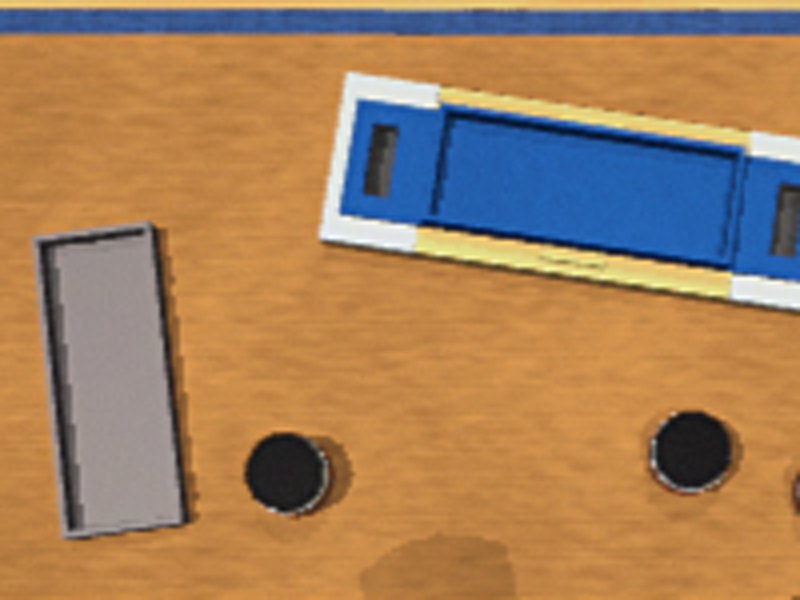

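View pics/Rr.png

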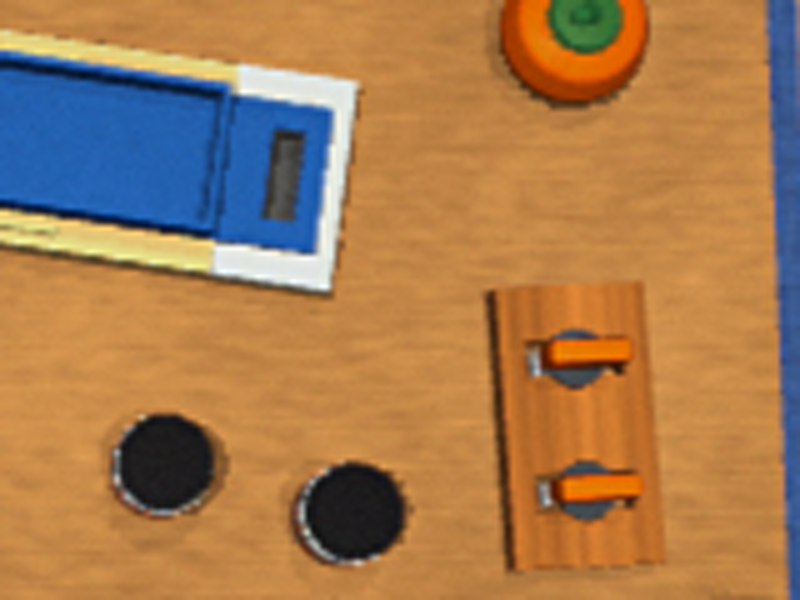

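The crops show lug slot centres at orig (234.8,159.7) and (336.4,174.4), and bars running nearly along the image's horizontal with collars near (395,211) and (397,238). I'll fit the anchor bars as projected boxes in both cameras and cross-check the slots in the scene view.

Run:
```python
from h import *
from scipy.optimize import minimize
cs={n:cam(n) for n in("top","scene")}
def om(c):
    H,S,V=cv2.split(cv2.cvtColor(c["pixels"],cv2.COLOR_BGR2HSV)); return ((H>=4)&(H<15)&(S>225)&(V>110))
def boxmask(c,p,s=8):
    x,y,th=p; R=Rn.from_euler('z',th).as_matrix()
    P=[R@np.array([a*.024,b*.007,0])+[x,y,z] for a in(-1,1) for b in(-1,1) for z in(.029,.0645)]
    return cv2.convexHull(np.array([proj(c,q) for q in P],np.float32))
M={n:om(c).astype('uint8') for n,c in cs.items()}
print({n:[x[1:4] for x in blobs(cs[n],M[n]*255,.05,15,(370,190,430,260) if n=="top" else (100,240,190,330))] for n in M})
def cost(p,ns):
    t=0
    for n in ns:
        h=boxmask(cs[n],p); x0,y0=h.min((0,1)).astype(int)-12; x1,y1=h.max((0,1)).astype(int)+12
        k=np.round(((h-[x0,y0]+.5)*8-.5)*16).astype(int); m=np.zeros(((y1-y0)*8,(x1-x0)*8),'uint8'); cv2.fillPoly(m,[k],1,shift=4)
        m=m.reshape(y1-y0,8,x1-x0,8).mean((1,3)); t+=np.abs(m-M[n][y0:y1,x0:x1]).sum()
    return t
for u,v in((395,210),(397,238)):
    g=ray(cs["top"],u,v,.045)
    for ns in(["top"],["scene"],["top","scene"]):
        r=min((minimize(cost,[g[0]+a,g[1]+b,1.62],args=(ns,),method='Nelder-Mead',options=dict(initial_simplex=[[g[0]+a,g[1]+b,1.62],[g[0]+a+.006,g[1]+b,1.62],[g[0]+a,g[1]+b+.006,1.62],[g[0]+a,g[1]+b,1.72]],xatol=1e-4)) for a in(-.004,.004) for b in(-.004,.004)),key=lambda r:r.fun)
        print(ns,r.x[:2].round(4),np.degrees(r.x[2]).round(1),r.fun.round(1))
c=cs["top"]; A=ray(c,234.8,159.7,.035);B=ray(c,336.35,174.45,.035); print(A,B,np.linalg.norm(A-B),np.degrees(np.arctan2(*(A-B)[[1,0]])))
s=cs["scene"]; print(proj(s,A)/.7,proj(s,B)/.7)
I=cv2.resize(s["pixels"][200:335,225:425],(800,540),interpolation=cv2.INTER_CUBIC)
d=(A-B)[:2]/np.linalg.norm((A-B)[:2]); x=np.array([d[1],-d[0]])
for C in(A,B):
    q=np.array([(proj(s,[*(C[:2]+a*.028*x+b*.01*d),.035])-[225,200]+.5)*4-.5 for a,b in((1,1),(1,-1),(-1,-1),(-1,1))]); cv2.polylines(I,[q.round().astype(int)],True,(0,255,255),1)
cv2.imwrite('pics/sl.png',I)
```

```text
{'top': [], 'scene': [(np.float64(152.9), np.float64(290.1), array([ 0.5077, -0.348 ])), (np.float64(132.2), np.float64(264.9), array([ 0.4266, -0.3527]))]}
['top'] [ 0.5186 -0.3497] 98.8 79.2
['scene'] [ 0.5171 -0.3494] 93.7 316.1
['top', 'scene'] [ 0.5177 -0.3495] 95.1 400.0
['top'] [ 0.437  -0.3546] 95.1 69.0
['scene'] [ 0.414  -0.3498] 106.7 281.7
['top', 'scene'] [ 0.4146 -0.3501] 106.6 417.3
[0.67155314 0.13109488 0.035     ] [ 0.62691774 -0.17510024  0.035     ] 0.3094313674729716 81.70616238550882
[549.40229554 333.77521504] [373.13217634 414.44054799]
```

View pics/sl.png

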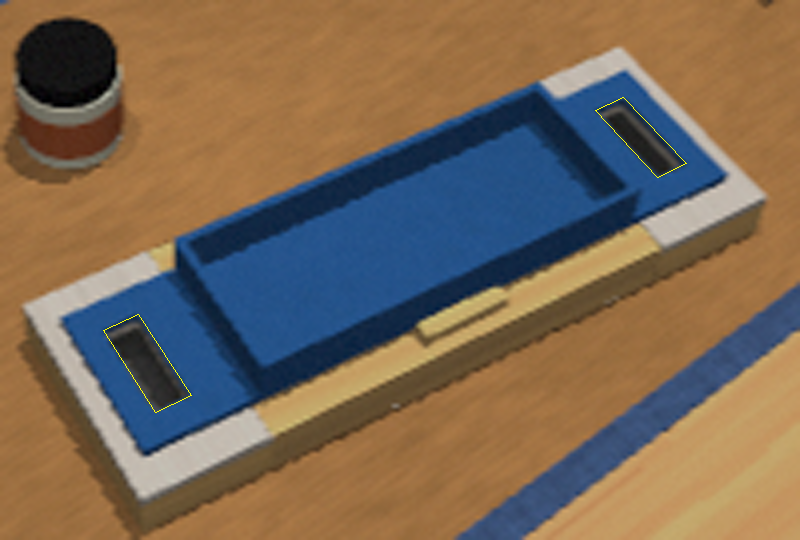

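The projected slot outlines sit on the real slots in the scene view to about 1 mm, so the slot positions are good. The orange mask was wrong, so I'll check the bar's hues.

Run:
```python
from h import *
from scipy.optimize import minimize
cs={n:cam(n) for n in("top","scene")}
hs={n:cv2.cvtColor(c["pixels"],cv2.COLOR_BGR2HSV) for n,c in cs.items()}
print(hs["top"][204:218,398].tolist(), hs["top"][209,386:392].tolist()); print(hs["scene"][280:306,153].tolist())
```

```text
[[14, 196, 209], [14, 196, 210], [13, 157, 159], [5, 96, 88], [14, 255, 228], [15, 255, 231], [16, 253, 231], [15, 247, 237], [11, 255, 108], [5, 118, 56], [100, 40, 76], [150, 3, 74], [12, 155, 127], [13, 199, 195]] [[15, 166, 114], [14, 163, 127], [11, 214, 93], [11, 255, 114], [12, 255, 193], [15, 250, 238]]
[[14, 183, 142], [13, 177, 141], [14, 186, 140], [14, 183, 145], [14, 179, 151], [14, 183, 152], [13, 200, 149], [14, 238, 183], [14, 255, 196], [14, 255, 196], [14, 255, 196], [14, 242, 197], [13, 245, 197], [13, 255, 152], [12, 250, 101], [13, 255, 98], [12, 255, 98], [12, 250, 99], [12, 245, 100], [12, 252, 98], [13, 247, 98], [12, 244, 97], [13, 255, 97], [13, 252, 97], [11, 208, 82], [12, 79, 42]]
```

```bash
cat > fitbar.py <<'E'
from h import *
from scipy.optimize import minimize
def om(c):
    H,S,V=cv2.split(cv2.cvtColor(c["pixels"],cv2.COLOR_BGR2HSV)); return ((H>=4)&(H<20)&(S>225)&(V>75))
def hull(c,p,z0,z1):
    x,y,th=p; R=Rn.from_euler('z',th).as_matrix()
    P=[R@np.array([a*.024,b*.007,0])+[x,y,z] for a in(-1,1) for b in(-1,1) for z in(z0,z1)]
    return cv2.convexHull(np.array([proj(c,q) for q in P],np.float32))
def fit(cs,g,th,z0=.029,z1=.0645):
    M=[om(c) for c in cs]
    def cost(p):
        t=0
        for c,m0 in zip(cs,M):
            h=hull(c,p,z0,z1); x0,y0=h.min((0,1)).astype(int)-5; x1,y1=h.max((0,1)).astype(int)+6
            k=np.round(((h-[x0,y0]+.5)*8-.5)*16).astype(int); m=np.zeros(((y1-y0)*8,(x1-x0)*8),'uint8'); cv2.fillPoly(m,[k],1,shift=4)
            t+=np.abs(m.reshape(y1-y0,8,x1-x0,8).mean((1,3))-m0[y0:y1,x0:x1]).sum()
        return t
    best=None
    for a in(-.004,.004):
        for b in(-.004,.004):
            s=np.array([g[0]+a,g[1]+b,th]); r=minimize(cost,s,method='Nelder-Mead',options=dict(initial_simplex=np.vstack([s,s+np.diag([.006,.006,.1])]),xatol=1e-4))
            if best is None or r.fun<best.fun: best=r
    return best
if __name__=="__main__":
    t,s=cam(),cam("scene")
    for u,v in((397,210),(399,237)):
        g=ray(t,u,v,.05)
        for cs in([t],[s],[t,s]):
            r=fit(cs,g,1.62); print(r.x[:2].round(4),np.degrees(r.x[2]).round(1),round(r.fun,1))
E
python3 fitbar.py
```

```text
[ 0.5177 -0.3515] 95.2 25.7
[ 0.5173 -0.3506] 90.1 72.6
[ 0.5172 -0.3497] 95.2 103.0
[ 0.4374 -0.3556] 94.0 22.3
[ 0.4363 -0.3549] 91.5 64.2
[ 0.4368 -0.3544] 92.0 88.0
```

Fits agree: anchor_1 at (0.5175,-0.351), anchor_2 at (0.437,-0.355), 80.6 mm apart as expected, bar yaw about 93°. Next I'll check wrist ranges.

```bash
cat >> h.py <<'E'
def ori(a):  # tool down, tool x axis at yaw a (deg); fingers close along a+-90
    return (Rn.from_euler('z',a,degrees=True)*Rn.from_euler('x',180,degrees=True)).as_rotvec()
A=np.array([.6716,.1311]);B=np.array([.6269,-.1751])
YAW=81.7 # tray long axis
BARS=[np.array([.5175,-.3508]),np.array([.4370,-.3551])]
E
python3 - <<'E'
from h import *
for n,p,z in(("a1",BARS[0],.0315),("a2",BARS[1],.0315),("A",A,.0425),("B",B,.0425)):
    for a in ((93.,-87.) if n[0]=='a' else (-8.3,171.7,81.7,-98.3)):
        for zz in(z,.18):
            q=bot.inverse_kinematics([*p,zz],ori(a)); print(n,a,zz,None if q is None else np.round(q,2))
E
```

```text
a1 93.0 0.0315 [-0.79  0.48  1.58  0.    1.08 -0.84]
a1 93.0 0.18 [-0.79  0.31  1.48  0.    1.34 -0.84]
a1 -87.0 0.0315 [-0.79  0.48  1.58 -0.    1.08  2.3 ]
a1 -87.0 0.18 [-0.79  0.31  1.48 -0.    1.34  2.3 ]
a2 93.0 0.0315 [-0.9   0.34  1.77  0.    1.03 -0.95]
a2 93.0 0.18 [-0.9   0.16  1.67  0.    1.32 -0.95]
a2 -87.0 0.0315 [-0.9   0.34  1.77 -0.    1.03  2.19]
a2 -87.0 0.18 [-0.9   0.16  1.67 -0.    1.32  2.19]
A -8.3 0.0425 [0.02 0.6  1.38 0.   1.16 1.73]
A -8.3 0.18 [0.02 0.46 1.29 0.   1.39 1.73]
A 171.7 0.0425 [ 0.02  0.6   1.38  0.    1.16 -1.41]
A 171.7 0.18 [ 0.02  0.46  1.29  0.    1.39 -1.41]
A 81.7 0.0425 [ 0.02  0.6   1.38 -0.    1.16  0.16]
A 81.7 0.18 [ 0.02  0.46  1.29 -0.    1.39  0.16]
A -98.3 0.0425 [ 0.02  0.6   1.38 -0.    1.16 -2.98]
A -98.3 0.18 [ 0.02  0.46  1.29 -0.    1.39 -2.98]
B -8.3 0.0425 [-0.46  0.52  1.5   0.    1.12  1.26]
B -8.3 0.18 [-0.46  0.38  1.4   0.    1.36  1.26]
B 171.7 0.0425 [-0.46  0.52  1.5  -0.    1.12 -1.88]
B 171.7 0.18 [-0.46  0.38  1.4  -0.    1.36 -1.88]
B 81.7 0.0425 [-0.46  0.52  1.5   0.    1.12 -0.31]
B 81.7 0.18 [-0.46  0.38  1.4   0.    1.36 -0.31]
B -98.3 0.0425 [-0.46  0.52  1.5  -0.    1.12  2.83]
B -98.3 0.18 [-0.46  0.38  1.4  -0.    1.36  2.83]
```

```bash
cat >> h.py <<'E'
def F(): return np.array(bot.current_contact_force())
def pick(p,a=93.):
    bot.set_gripper(.5,25)
    bot.goto([*p,.12],ori(a)); bot.line_to([*p,.0325],max_speed=.08)
    bot.set_gripper(0,25); print('op',bot.current_opening(),'grip',bot.current_grip_force(),F().round(2))
    bot.line_to([*p,.15],max_speed=.12); bot.hold(.3); print('lift',bot.current_opening(),F().round(2),bot.current_clock())
def insert(p,a):
    bot.goto([*p,.15],ori(a)); bot.line_to([*p,.075],max_speed=.1); bot.hold(.3); f0=F()
    for z in np.arange(.072,.0434,-.003).tolist()+[.0445]:
        bot.line_to([*p,z],max_speed=.04); d=F()-f0
        if np.linalg.norm(d)>6: print('contact',round(z,4),d.round(1)); return False
    print('in',bot.current_ee_pos(),d.round(1)); return True
E
python3 - <<'E'
from h import *
pick(BARS[0]); print(insert(A,YAW+90))
E
```

```text
op 0.14670273455627406 grip 25.000202357769012 [ 0.41 -0.44  0.51]
lift 0.15295171499757437 [-0.7   0.01 -1.17] 5.7917
in [0.6716192  0.13110659 0.04451519] [ 0.4 -0.7  0.2]
True
```

```bash
cat >> h.py <<'E'
def turn(p,a):
    bot.line_to([*p,.0445],rot=ori(a-45)); print(F().round(1)); bot.line_to([*p,.0445],rot=ori(a-90)); print('turned',F().round(1),np.degrees(Rn.from_rotvec(bot.current_tool_rot()).as_matrix()[:2,0]).round(1))
    bot.line_to([*p,.0435],max_speed=.03); bot.set_gripper(.4); bot.line_to([*p,.15],max_speed=.12); print(bot.current_clock())
E
python3 - <<'E'
from h import *
turn(A,YAW+90); pick(BARS[1]); ok=insert(B,YAW+90); print(ok)
if ok: turn(B,YAW+90)
q=bot.current_joints(); bot.goto([.40,-.30,.25],ori(93))
c=cam();s=cam("scene")
cv2.imwrite('pics/t2.png',cv2.resize(c["pixels"][130:270,140:420],(800,400),interpolation=cv2.INTER_CUBIC))
cv2.imwrite('pics/s2.png',cv2.resize(s["pixels"],(800,600),interpolation=cv2.INTER_CUBIC))
H,S,V=cv2.split(cv2.cvtColor(c["pixels"],cv2.COLOR_BGR2HSV))
print('lids');[print(x) for x in blobs(c,((V<60)*255).astype('uint8'),.065,150,(110,215,380,270))]
E
```

```text
[-0.2  0.4 -0.9]
turned [-0.2  1.1 -1. ] [ 8.2 56.7]
15.25
op 0.1547751882995113 grip 25.000101327896118 [0.71 0.1  0.44]
lift 0.1512704658347407 [ 0.95 -0.13 -0.83] 20.8
in [ 0.6269256  -0.17510139  0.04452292] [ 0.3  0.3 -0.8]
True
[ 0.2  0.6 -1.6]
turned [ 0.9 -0.  -1.1] [ 8.2 56.7]
29.45
lids
(291, np.float64(350.5), np.float64(241.9), array([ 0.4221, -0.2097]), np.float64(101.1), array([47., 50.]))
(279, np.float64(210.7), np.float64(237.7), array([0.4337, 0.1956]), np.float64(-153.6), array([47., 48.]))
(279, np.float64(312.7), np.float64(232.0), array([ 0.4507, -0.1003]), np.float64(145.6), array([47., 48.]))
```

View pics/t2.png

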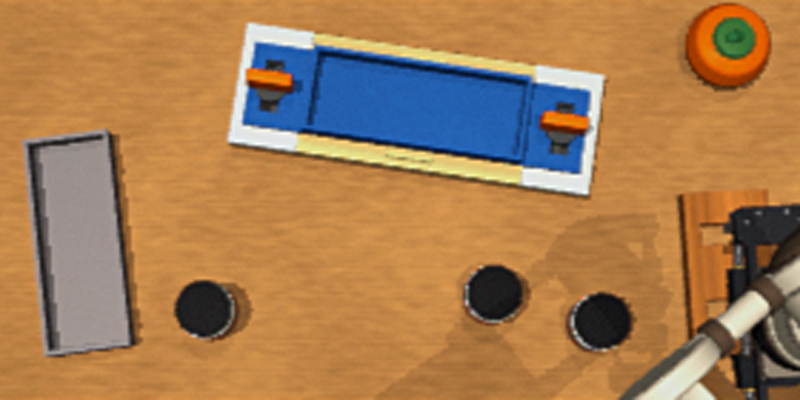

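View pics/s2.png

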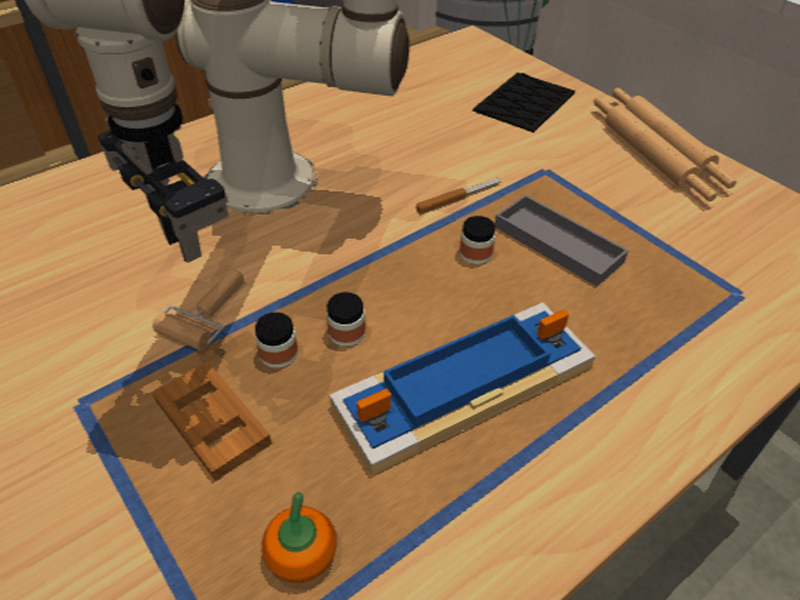

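Both anchors stand upright and crossways, with collars on the lugs at (270,80) and (565,122) in the crop; the jars have not moved. Next I'll weigh and place the jars, re-detecting before each grasp.

```bash
cat >> h.py <<'E'
def lids():
    c=cam(); V=c["pixels"].max(2)
    return [b[3] for b in blobs(c,((V<60)*255).astype('uint8'),.065,200,(110,200,380,290)) if 40<b[5].min() and b[5].max()<60]
def fz(n=15):
    s=[]
    for _ in range(n): bot.hold(.05); s.append(F()[2])
    return np.mean(s),np.std(s)/n**.5
BL=(A+B)/2; bu=(A-B)/np.linalg.norm(A-B)
GR=np.array([ray({"R":np.array([[.0015,-1,.0029],[-.9934,-.0018,-.115],[.115,-.0027,-.9934]]),"t":np.array([.0046,.5058,1.3931]),"fx":475.264,"fy":475.264,"cx":276.302,"cy":214.53},u,v,.029)[:2] for u,v in((148.4,179.1),(177.1,175.4),(186.4,250.4),(156.4,253.9))])
gu=(GR[0]+GR[1]-GR[2]-GR[3]); gl=np.linalg.norm(gu)/2; gu/=2*gl; GC=GR.mean(0); GA=np.degrees(np.arctan2(gu[1],gu[0]))
def jar(p,a):
    bot.set_gripper(.85,25); bot.goto([*p,.13],ori(a)); bot.line_to([*p,.05],max_speed=.15)
    bot.line_to([*p,.029],max_speed=.06); bot.set_gripper(0,25); print('jar',p,'op',round(bot.current_opening(),3))
    bot.line_to([*p,.10],max_speed=.1); bot.hold(.4); w=fz(); print('fz',w,'op',round(bot.current_opening(),3),bot.current_clock()); return w
def put(p,a,floor):
    bot.goto([*p,.17],ori(a)); bot.line_to([*p,floor+.05],max_speed=.15); f0=F()
    bot.line_to([*p,floor+.0297],max_speed=.05); print('put dF',(F()-f0).round(1)); bot.set_gripper(.8); bot.line_to([*p,.17],max_speed=.15)
E
python3 - <<'E'
from h import *
print(BL,GC,GA,gl,np.linalg.norm(GR[0]-GR[1]))
print('lids',lids()); bot.goto([.43,-.2,.15],ori(60)); bot.hold(.4); print('base',fz())
p=min(lids()or[np.array([.4221,-.2093])],key=lambda q:np.hypot(*(q-[.4221,-.2093])))
p=np.array([.4221,-.2095]) if np.hypot(*(p-[.4221,-.2093]))>.08 else p
jar(p,60)
E
```

```text
[ 0.64925 -0.022  ] [0.50574577 0.33223564] 8.11383697606427 0.22774831386528155 0.0870022825483891
lids [array([ 0.4221, -0.2098]), array([0.4336, 0.1957]), array([ 0.4507, -0.1003])]
base (np.float64(-0.08029450461385729), np.float64(0.11868060600839012))
jar [ 0.4221 -0.2095] op 0.643
fz (np.float64(-2.875357099222487), np.float64(0.07204571933650007)) op 0.643 37.25
```

This jar is full (about 285 g), so it goes in the blue tray. Then I'll weigh the second jar.

Run:
```python
from h import *
put(BL-.07*bu,YAW,.035)
bot.goto([.50,.15,.25],ori(YAW)); L=lids(); print(L,bot.current_clock())
p=min(L,key=lambda q:np.hypot(*(q-[.4507,-.1])))
if np.hypot(*(p-[.4507,-.1]))<.08: jar(p,90)
```

```text
put dF [-0.7  1.9  0.4]
[array([ 0.4509, -0.0999])] 41.9583
jar [ 0.4509 -0.0999] op 0.65
fz (np.float64(-0.6752479858306016), np.float64(0.11206589997444205)) op 0.647 46.9417
```

Run:
```python
from h import *
put(GC+.06*gu,GA,.005)
bot.goto([.45,-.15,.25],ori(90)); L=lids(); print(L,bot.current_clock())
p=[q for q in L if np.hypot(*(q-[.4336,.1957]))<.08]
s=cam("scene"); cv2.imwrite('pics/s3.png',cv2.resize(s["pixels"],(800,600),interpolation=cv2.INTER_CUBIC))
if p: jar(p[0],90)
```

```text
put dF [1.4 0.  0.1]
[array([0.4336, 0.1956])] 53.9167
jar [0.4336 0.1956] op 0.642
fz (np.float64(-3.258322516230375), np.float64(0.08753973223304903)) op 0.645 59.225
```

View pics/s3.png

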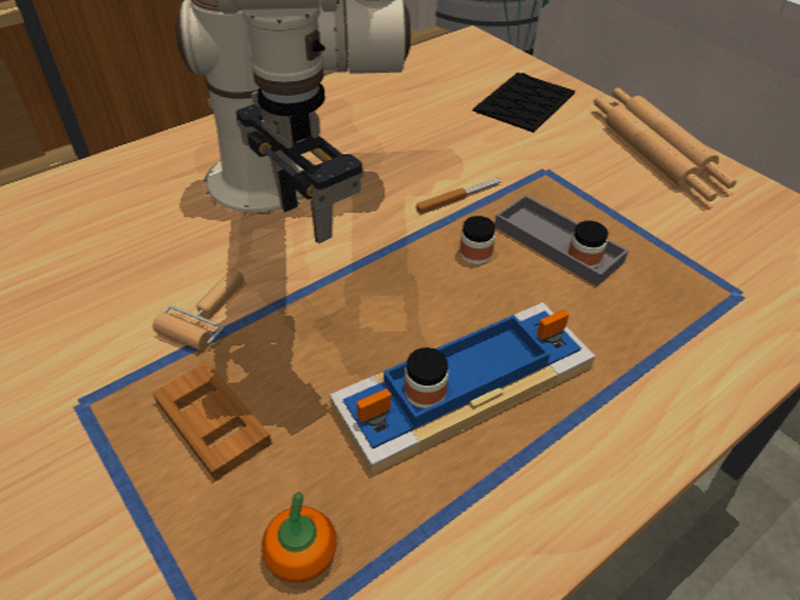

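The scene shows one jar upright in each tray, at (426,376) and (588,243), and the jar now in hand is full. I'll place it in the blue tray and check everything.

Run:
```python
from h import *
put(BL+.06*bu,YAW,.035)
bot.goto([.30,-.42,.25],ori(60)); bot.hold(1.5); print(bot.current_clock())
t=cam()["pixels"][120:290,130:430];s=cam("scene")["pixels"][120:345,40:460]
a=cv2.resize(t,(530,300),interpolation=cv2.INTER_CUBIC);b=cv2.resize(s,(560,300),interpolation=cv2.INTER_CUBIC)
I=np.zeros((600,560,3),'uint8');I[:300,:530]=a;I[300:]=b;cv2.imwrite('pics/f.png',cv2.resize(I,(560,600)))
```

```text
put dF [-1.  -0.3 -0.1]
66.4583
```

View pics/f.png

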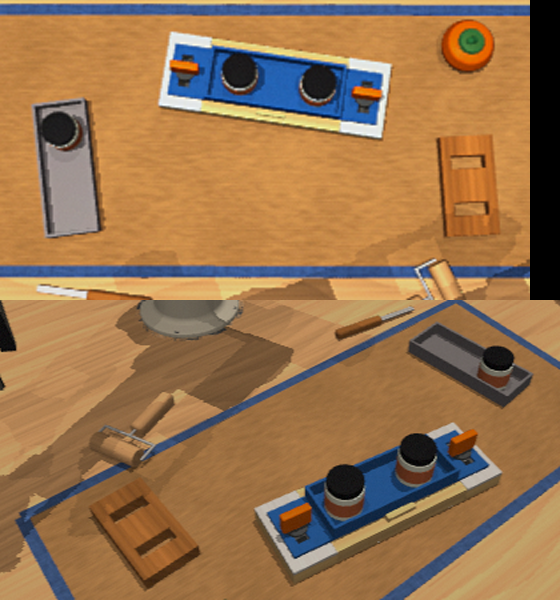

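The picture shows both full jars upright in the blue tray, the empty one upright in the grey tray, both anchors crossways, and the bystanders untouched. No further jars are present.

```bash
python3 -c "
from workcell import bot
print(bot.job_done())"
```

```text
the job is handed in; nothing more can be done
None
```

The job is handed in at about 66 s of the 208 s: both anchors are turned crossways in the lugs, the two full jars (about 3 N each) stand in the blue tray, the one empty jar (about 0.7 N) stands in the grey tray, and the final pictures show the pumpkin, roller and clay knife where they were.

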